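# Hold the peeler up to the close-up camera

### The job

For the close-up of a cookery lesson, take the vegetable peeler out of the cutlery tray and hold it up in the air in front of the little camera, its middle straight ahead of the lens and 170 mm from it. Hold it square across the camera's view, with the blade end to your left as you face the camera and slanting up about 30 degrees above level. Leave the other cutlery lying where it is, do not knock the camera, and finish still holding the peeler there, motionless in the gripper.

Things in the scene. Friction and masses are not known exactly. Their poses are not given: they have to be found in the camera images.
- peeler: vegetable peeler, 170 mm long, 56 to 112 g, lying flat in the tray, blade end pointing away from the robot. Origin: centre of its underside; +x to the blade end, z up. Thick rounded handle from x = -85 to +20 mm, up to 24 wide and 17 high; slim blade part from +15 to +85 mm, 14 wide, 6 high. Grip the handle across its width near x = -20 mm, about where it balances.
- peeler_mid (a point): the middle of the peeler: halfway along it, 8 mm above its underside
- peeler_tip (a point): the far end of the peeler's blade, 85 mm along +x from its middle, 3 mm above the underside
- tray: shallow white enamel cutlery tray, 221 x 376 mm (x by y), rim 26 mm high, floor 2 mm thick; it stays put. Origin: centre of its underside on the worktop. Four utensils lie in it side by side, about 80 mm apart, in any order, pointing roughly away from the robot.
- teaspoon: teaspoon, 135 x 29 x 10 mm, lying in the tray; origin at the centre of its underside, x along it
- cake_fork: small fork, 150 x 21 x 11 mm, lying in the tray; origin at the centre of its underside, x along it
- spoon: spoon, 195 x 42 x 15 mm, lying in the tray; origin at the centre of its underside, x along it
- cam: small black camera on a telescopic stand behind the tray, fixed to the worktop: round foot 90 mm across, camera head 40 x 74 x 42 mm whose lens axis is 160 to 240 mm above the worktop. Origin: centre of the foot's underside. It looks level along its own -x (roughly towards the robot); its +y is on the robot's left.
- lens (a point): centre of the front of the lens; same axes as the camera: it looks along -x, z is up
- view (a point): point in the air where the peeler's middle belongs: 170 mm straight ahead of the lens, at its height. Its axes are those the held peeler should have: x the way the blade end points (square across the view, to the robot's left, 30 degrees above level), y away from the lens towards the robot, z upward, 30 degrees off vertical

How it is judged:
On the way:
1. the peeler is held in the gripper, lifted clear of the tray (contact force between the fingers and peeler above 0.5 N and height (world z) of peeler_mid above 0.07 m), for 0.2 s.
At the end, for the whole second after the job is handed in: The gripper holds the peeler at rest, clear of tray and camera, its middle within 30 mm of the point 170 mm ahead of the lens, its length within 12 degrees of square across the view, blade end left and 30 degrees up; each other utensil within 30 mm of its start (distance between peeler_mid and view below 0.03 m and angle between the x axis of peeler and the x axis of view, either way round below 0.21 rad and x of peeler_tip in the frame of view above 0.04 m and contact force between the fingers and peeler above 0.5 N and linear speed of peeler below 0.03 m/s and angular speed of peeler below 0.2 rad/s and contact force between peeler and cam below 0.1 N and contact force between peeler and tray below 0.1 N and distance of each of teaspoon, cake_fork, spoon from where it was at the start of the episode below 0.03 m); the arm keeps its last pose, push and grip.
It fails at once if the camera is knocked (more than 3 N) (contact force between anything else and cam above 3 N).
It fails at once if another utensil is moved by more than 30 mm (distance of any of teaspoon, cake_fork, spoon from where it was at the start of the episode above 0.03 m).
It also fails if it takes over 38 s, if anything falls off the work surface, if the arm or the gripper's body presses on something with over 40 N, if the wrist force passes 120 N, or if a joint passes its speed limit or range.

### The arm

A 6-joint arm with a two-finger parallel gripper is mounted at the origin on a cart in front of the work surface, level with it; the furniture and walls round the work are solid. World frame = base frame: x ahead of the robot, y to its left, z up, the work surface at z = 0. Lengths are in m, angles in rad, forces in N, time in s.
With the tool pointing down it reaches from about 0.425 to 0.95 m from the base axis. Payload 3.5 kg.
Tool frame: the origin (TCP) lies at the very end of the fingers, on their centre line; the grasp point (between the pads) lies 19 mm behind it; z points along the fingers, y is the line along which they close (so a half turn about z gives the same grasp; the last joint's range is limited). The gripper opens to 85 mm and grips with 20 to 120 N. Pads are 22 mm wide; open, the fingers measure 114 mm over their backs; the gripper's body (76 mm by 85 mm) begins 54 mm behind the grasp point. The pads swing forward as they close: fully open they stand 13 mm farther back than shut.
Start: joints at [-1.407, 0.286, 1.577, -0, 1.279, -0.15], TCP at [0.208, -0.642, 0.231] pointing down, gripper open.
Joint ranges: [-2.77, 2.77], [-0.9, 2.22], [0.21, 2.48], [-1.53, 4.67], [0.24, 2.81], [-2.84, 2.84]. Speed limits (rad/s): [2.79, 2.79, 3.14, 3.14, 3.14, 3.14].

### API

Orientations are given as a unit quaternion [x, y, z, w].
In Python, from plant import ctrl, viewer gives the robot as it stands (ctrl), with the cameras (viewer).
- The arm moves only by the tool hand_motion, called as name(argument=value, ...) on one line, values as JSON. Schema: {"type":"object","properties":{"deltas":{"type":"array","items":{"type":"object","properties":{"tx":{"type":"number"},"ty":{"type":"number"},"tz":{"type":"number"},"rx":{"type":"number"},"ry":{"type":"number"},"rz":{"type":"number"},"jaw":{"type":"number"}},"additionalProperties":false,"required":["jaw"]},"minItems":1,"maxItems":10},"grip_force":{"type":"number"},"only":{"type":"string"},"quiet":{"type":"boolean"},"lines":{"type":"string"}},"required":["deltas"],"additionalProperties":false}. deltas is a list of rows, 1 to 10 of them, each an object with the fields tx, ty, tz (the shift in m), rx, ry, rz (a rotation vector in rad), jaw (the opening from 0.0 (shut) to 1.0 (fully open)); a field left out counts as zero (the opening has to be given); each row is the pose to reach, as a shift and turn from the pose commanded when the call began, along the tool's axes at that moment; what a row does not reach only later rows make up. A row lasts 1/8 s, in which the tool goes at most 0.0625 m and 0.188 rad, less where a joint would pass 70% of its speed; a pose out of reach is approached as far as the arm can. The fingers move at their own pace and stop on an object; grip_force is the grip in N (left out, the last holds). Time passes only in rows, so rows that do not move let the fingers close. The tool returns the time, the measured TCP pose, the force, the opening and the grip force at its end. only (a regular expression) keeps the lines of the reply that match it, lines (a string "A,B") keeps lines A to B, and quiet returns only ok. Input that does not fit is refused with a message, and nothing moves.
- ctrl.get_state(): the state, without advancing time (a new reading comes with each control period).
- viewer.read_camera(name): name is "scene" or "top" or "wrist"; returns a dict with "pixels" (384x512x3 uint8, red, green, blue), "camera_matrix" (3x3 intrinsics, pixels), "xyz" and "orientation" of the camera in the world. Camera axes: x right, y down, z forward; pixel columns grow to the right and rows downward; lengths in m; the calibration is good to about 2 mm. A picture is of the moment at which its call begins. There is no depth.
- ctrl.sign_off(): hands the job in; it is judged then, once.
The state is a dict: "time": time; "qpos": joint angles; "dq": joint speeds; "joint_efforts": joint torques, N m; "eef_pos": TCP position; "tcp_rot": TCP orientation; "contact_force": force on the tool from outside, world axes, zero at the start; "wrist_torque": the same for the moment, N m; "opening": opening from 0.0 (shut) to 1.0 (fully open); "finger_force": force on a finger pad.
Only numpy, scipy, OpenCV 4.12 (cv2) and the standard library are available. Lean on these libraries where they do the work, as an engineer would, in place of code of your own. Each camera call takes 0.05 s, during which the arm holds its last target. There are 200 camera calls.

## Working session

There is one attempt and no reset: what is moved stays moved. The work goes in short steps, Python scripts to look and compute and a tool call to move; the robot and the scene stay as the last step left them, time stands still between calls to the robot, and variables do not carry over. Pictures are saved under pics/ and viewed, at most 10 in all, crops included, and the job is handed in when it is done.

```bash
ls; mkdir -p pics; cat > h.py <<'E'
import numpy as np, cv2
from scipy.spatial.transform import Rotation as R
from plant import ctrl, viewer
def snap(n,f):
    c=viewer.read_camera(n); cv2.imwrite(f,c["pixels"][:,:,::-1]); np.savez(f[:-4],K=c["camera_matrix"],t=c["xyz"],q=c["orientation"],im=c["pixels"]); return c
def ray(f,uv):
    d=np.load(f); v=np.linalg.inv(d["K"])@[uv[0],uv[1],1]; return d["t"],R.from_quat(d["q"]).apply(v)
def atz(f,uv,z):
    t,v=ray(f,uv); return t+v*(z-t[2])/v[2]
def proj(f,p):
    d=np.load(f); v=d["K"]@R.from_quat(d["q"]).inv().apply(np.array(p)-d["t"]); return v[:2]/v[2]
def tri(*fs):
    A=0;b=0
    for f,uv in fs:
        t,v=ray(f,uv); v=v/np.linalg.norm(v); P=np.eye(3)-np.outer(v,v); A=A+P; b=b+P@t
    return np.linalg.solve(A,b)
E
python3 - <<'E'
from h import *
for n in("scene","top"):
    c=snap(n,f"pics/{n}.png"); print(n,c["xyz"],R.from_quat(c["orientation"]).as_matrix()[:,2])
E
python3 -c "
import cv2,numpy as np
" 
```

```text
pics
plant.py
scene [ 0.56054917 -0.3042048   0.96872266] [-0.01274115  0.46919027 -0.88300519]
top [0.40987623 0.1158888  1.25906939] [ 0.14220277  0.0306513  -0.98936286]
```

View pics/top.png

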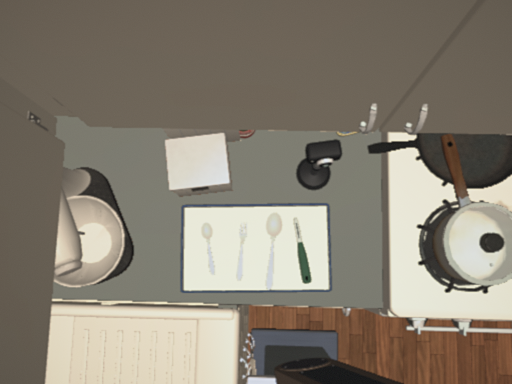

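View pics/scene.png

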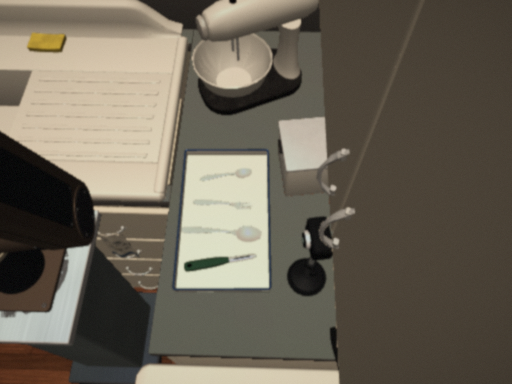

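The top view shows the peeler (green handle) at about (303,252), with its blade tip at (296,219). The camera foot is at (314,173) and its head at (322,152). I'll enlarge both views.

```bash
python3 - <<'E'
import cv2,numpy as np
a=cv2.imread("pics/top.png")[130:300,260:360]; b=cv2.imread("pics/scene.png")[195:305,170:350]
f=lambda x,s:cv2.resize(x,None,fx=s,fy=s,interpolation=cv2.INTER_CUBIC)
a=f(a,3.5);b=f(b,2.4)
c=np.zeros((600,800,3),np.uint8);c[:a.shape[0],:350]=a;c[:b.shape[0],360:360+b.shape[1]]=b
cv2.imwrite("pics/c1.png",c)
E
```

```text
(no output)
```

View pics/c1.png

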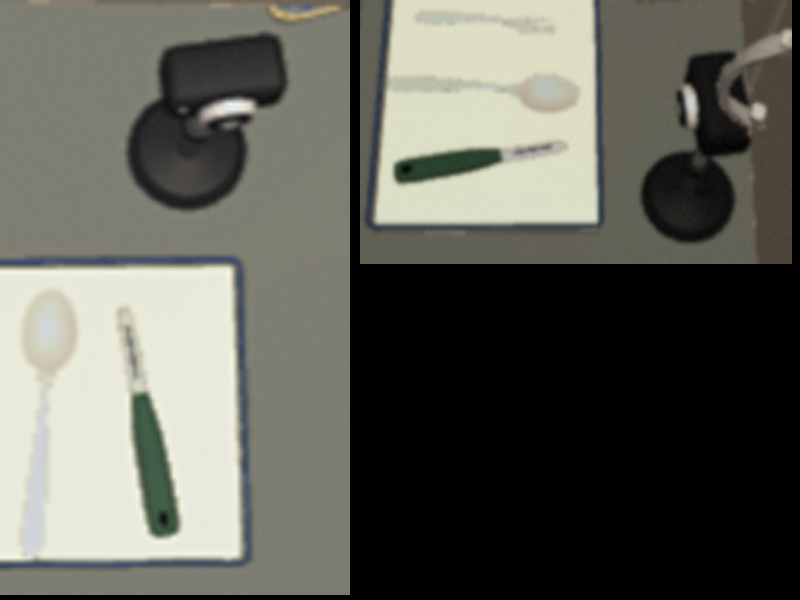

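```bash
python3 - <<'E'
from h import *
T="pics/top.npz";S="pics/scene.npz"
t=lambda u,v:(260+u/3.5-.4,130+v/3.5-.4); s=lambda u,v:(170+(u-360)/2.4-.3,195+v/2.4-.3)
tip=atz(T,t(124,308),.007);end=atz(T,t(164,535),.012)
print("peeler",tip,end,np.linalg.norm(tip-end),np.degrees(np.arctan2(*(tip-end)[1::-1])))
tip2=atz(S,s(567,146),.007);end2=atz(S,s(395,172),.012);print(tip2,end2,np.linalg.norm(tip2-end2))
print("foot",atz(T,t(187,152),.005),atz(S,s(688,196),.005))
L=tri((T,t(232,122)),(S,s(684,106)));print("lens",L,proj(T,L)-t(232,122),proj(S,L)-s(684,106))
z=L[2]+.021
for a,b in(((165,48),(278,36)),((168,112),(284,100))):
    A,B=atz(T,t(*a),z),atz(T,t(*b),z);print(A,B,np.linalg.norm(A-B),np.degrees(np.arctan2(A[0]-B[0],A[1]-B[1])))
A,B=atz(S,s(688,60),z),atz(S,s(700,152),z);print(A,B)
# tray corners, spoon
print("tray corner",atz(T,t(240,262),.026),atz(T,t(248,562),.026)); print("spoon",atz(T,t(50,290),.01),atz(T,t(32,555),.006))
print(ctrl.get_state())
E
```

```text
peeler [0.54517852 0.04769697 0.007     ] [0.38221741 0.01731031 0.012     ] 0.16584532858951423 10.562394579953114
[0.54820827 0.0484242  0.007     ] [0.38390499 0.01530644 0.012     ] 0.16768229706624843
foot [0.66271652 0.00247898 0.005     ] [0.66552713 0.00213336 0.005     ]
lens [ 0.63655121 -0.00288232  0.23950013] [-0.17988399 -0.98750757] [-1.14057509  0.27496594]
[0.67407621 0.03915288 0.26050013] [ 0.68261904 -0.02789073  0.26050013] 0.0675856977683517 -7.261611986076759
[0.63513076 0.03700234 0.26050013] [ 0.64369182 -0.03144122  0.26050013] 0.06897690593715915 -7.129642856082173
[0.64020548 0.02632368 0.26050013] [ 0.64708872 -0.04621636  0.26050013]
tray corner [ 0.57835477 -0.03440236  0.026     ] [ 0.36529205 -0.0407537   0.026     ]
spoon [0.55689579 0.1020752  0.01      ] [0.36547489 0.11126937 0.006     ]
{'time': 0.1, 'qpos': array([-1.40703168e+00,  2.87122148e-01,  1.57805231e+00,  2.70593317e-05,
        1.27859833e+00, -1.49970955e-01]), 'dq': array([ 0.00030157, -0.00260167, -0.00402267,  0.00099018,  0.00056421,
        0.00103595]), 'joint_efforts': array([ 4.66475667e-04, -4.07298088e+01, -2.93698847e+01, -1.95354837e-04,
        3.42169260e-03,  1.92193721e-05]), 'eef_pos': array([ 0.20826832, -0.64143412,  0.23004369]), 'tcp_rot': array([ 9.87721480e-01,  1.56221283e-01,  5.43364572e-06, -1.09013154e-03]), 'contact_force': array([-0.21307293, -0.12040224, -0.60248159]), 'wrist_torque': array([ 0.03760062,  0.01927066, -0.04633901]), 'finger_force': 0.0, 'opening': 0.9969263168776783}
```

```bash
cat >> h.py <<'E'
def down(yaw): 
    a=np.radians(yaw); x=np.array([np.cos(a),np.sin(a),0]); z=np.array([0,0,-1.]); return R.from_matrix(np.c_[x,np.cross(z,x),z])
def delta(p,rot):
    s=ctrl.get_state(); r0=R.from_quat(s["tcp_rot"])
    print(np.round(r0.inv().apply(np.array(p)-s["eef_pos"]),4),np.round((r0.inv()*rot).as_rotvec(),4))
E
python3 - <<'E'
from h import *
for p in([.5,-.2,.23],[.447,.028,.16]): delta(p,down(10.8))
E
```

hand_motion(deltas=[{"tx":0.05,"ty":-0.04,"jaw":0.6},{"tx":0.1,"ty":-0.08,"rz":0.03,"jaw":0.6},{"tx":0.15,"ty":-0.12,"rz":0.06,"jaw":0.6},{"tx":0.2,"ty":-0.16,"rz":0.09,"jaw":0.6},{"tx":0.25,"ty":-0.2,"rz":0.125,"jaw":0.6},{"tx":0.3,"ty":-0.24,"rz":0.125,"jaw":0.6},{"tx":0.35,"ty":-0.28,"rz":0.125,"jaw":0.6},{"tx":0.4,"ty":-0.32,"rz":0.125,"jaw":0.6}], grip_force=60)

```text
time: 1.1
eef_pos: [0.4839, -0.2224, 0.231]
tcp_rot: [0.996, 0.094, -0.0, -0.0]
contact_force: [1.1, -1.1, 0.7]
opening: 0.599
finger_force: 0.0
```

```bash
python3 - <<'E'
from h import *
delta([.447,.028,.12],down(10.8))
E
```

```text
[ 0.0107 -0.2529  0.1111] [-0.0001  0.0001  0.0001]
```

hand_motion(deltas=[{"tx":0.002,"ty":-0.05,"tz":0.02,"jaw":0.6},{"tx":0.004,"ty":-0.1,"tz":0.04,"jaw":0.6},{"tx":0.006,"ty":-0.15,"tz":0.06,"jaw":0.6},{"tx":0.008,"ty":-0.2,"tz":0.08,"jaw":0.6},{"tx":0.01,"ty":-0.24,"tz":0.1,"jaw":0.6},{"tx":0.011,"ty":-0.253,"tz":0.111,"jaw":0.6},{"tx":0.011,"ty":-0.253,"tz":0.111,"jaw":0.6}])

```text
time: 1.98
eef_pos: [0.446, 0.0265, 0.1194]
tcp_rot: [0.995, 0.095, -0.001, -0.0]
contact_force: [-0.4, -0.4, 0.9]
opening: 0.606
finger_force: 0.0
```

```bash
python3 - <<'E'
from h import *
delta([.447,.028,.004],down(10.8))
c=snap("wrist","pics/w.png"); snap("scene","pics/s2.png")
for p in ([.447,.028,.01],[.547,.048,.007],[.383,.0165,.012]): print(proj("pics/w.npz",p))
cv2.imwrite("pics/w2.png",np.hstack([cv2.imread("pics/w.png")[:, :400],cv2.imread("pics/s2.png")[:,112:]]))
E
```

```text
[ 0.0015 -0.0013  0.1154] [-0.0003  0.002   0.0019]
[251.35391342 184.03797904]
[250.45134676  62.83159712]
[250.5152479  250.52978224]
```

View pics/w2.png

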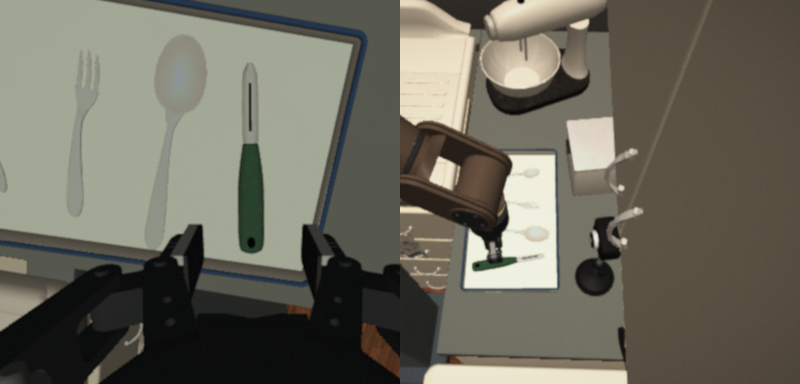

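The wrist view shows the peeler from its tip at (250,63) to its handle end at (251,252). That matches the projected points to within 2 px, and the peeler sits centred between the fingers. Going down.

hand_motion(deltas=[{"tx":0.001,"ty":-0.001,"tz":0.04,"jaw":0.6},{"tx":0.001,"ty":-0.001,"tz":0.08,"jaw":0.6},{"tx":0.001,"ty":-0.001,"tz":0.1,"jaw":0.6},{"tx":0.001,"ty":-0.001,"tz":0.113,"jaw":0.6},{"tx":0.001,"ty":-0.001,"tz":0.114,"jaw":0.6},{"tx":0.001,"ty":-0.001,"tz":0.114,"jaw":0},{"tx":0.001,"ty":-0.001,"tz":0.114,"jaw":0},{"tx":0.001,"ty":-0.001,"tz":0.114,"jaw":0},{"tx":0.001,"ty":-0.001,"tz":0.114,"jaw":0}], grip_force=60)

```text
time: 3.2
eef_pos: [0.4487, 0.0271, 0.0076]
tcp_rot: [0.996, 0.094, 0.001, 0.0]
contact_force: [-1.5, -0.6, 6.2]
opening: 0.231
finger_force: 58.9
```

hand_motion(deltas=[{"tz":-0.02,"jaw":0},{"tz":-0.05,"jaw":0},{"tz":-0.09,"jaw":0},{"tz":-0.14,"jaw":0},{"tz":-0.19,"jaw":0},{"tz":-0.23,"jaw":0},{"tz":-0.24,"jaw":0}])

```text
time: 4.08
eef_pos: [0.4486, 0.0273, 0.2491]
tcp_rot: [0.996, 0.094, 0.003, 0.001]
contact_force: [-0.1, 0.3, -1.4]
opening: 0.231
finger_force: 59.0
```

```bash
python3 - <<'E'
from h import *
yaw=np.radians(7.2); L=np.array([.636,-.002,.238])
V=L+.17*np.array([-np.cos(yaw),-np.sin(yaw),0])
x=np.r_[np.cos(np.pi/6)*np.array([-np.sin(yaw),np.cos(yaw)]),.5]; y0=np.array([-np.cos(yaw),-np.sin(yaw),0]); z=-np.cross(x,y0)
G=R.from_matrix(np.c_[x,np.cross(z,x),z])
p=V-G.apply([.0175,0,-.003]); print(V,p); delta(p,G)
# pure yaw first
delta(p+[0,0,.0],down(97.2))
c=snap("wrist","pics/w3.png")
s=ctrl.get_state();print(s["qpos"])
E
```

```text
[ 0.4673405  -0.02330665  0.238     ] [ 0.46905198 -0.03685442  0.22665192]
[0.0079 0.0668 0.0226] [ 0.3993  0.4167 -1.4683]
[0.0079 0.0668 0.0226] [ 0.0056 -0.003  -1.5074]
[-1.65792868e-01 -2.50734392e-01  2.09000312e+00  1.38896751e-04
  1.29827372e+00  1.21598770e+00]
```

View pics/w3.png

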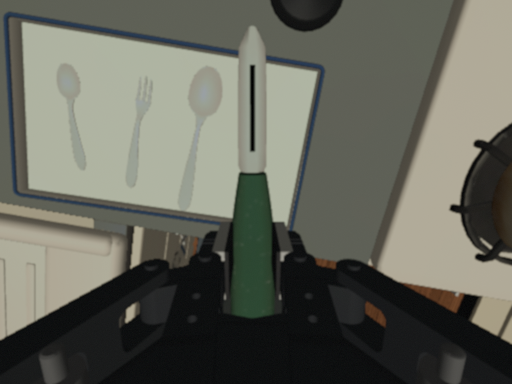

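The peeler is held straight along the tool axis, with its tip at (252,30). Now I'll turn it across the camera's view.

hand_motion(deltas=[{"tx":0.001,"ty":0.007,"tz":0.002,"rx":0.04,"ry":0.042,"rz":-0.147,"jaw":0},{"tx":0.002,"ty":0.013,"tz":0.005,"rx":0.08,"ry":0.083,"rz":-0.294,"jaw":0},{"tx":0.002,"ty":0.02,"tz":0.007,"rx":0.12,"ry":0.125,"rz":-0.44,"jaw":0},{"tx":0.003,"ty":0.027,"tz":0.009,"rx":0.16,"ry":0.167,"rz":-0.587,"jaw":0},{"tx":0.004,"ty":0.033,"tz":0.011,"rx":0.2,"ry":0.208,"rz":-0.734,"jaw":0},{"tx":0.005,"ty":0.04,"tz":0.014,"rx":0.24,"ry":0.25,"rz":-0.881,"jaw":0},{"tx":0.006,"ty":0.047,"tz":0.016,"rx":0.28,"ry":0.292,"rz":-1.028,"jaw":0},{"tx":0.006,"ty":0.053,"tz":0.018,"rx":0.319,"ry":0.333,"rz":-1.175,"jaw":0},{"tx":0.007,"ty":0.06,"tz":0.02,"rx":0.359,"ry":0.375,"rz":-1.321,"jaw":0},{"tx":0.008,"ty":0.067,"tz":0.023,"rx":0.399,"ry":0.417,"rz":-1.468,"jaw":0}])

```text
time: 5.38
eef_pos: [0.4666, -0.0367, 0.2204]
tcp_rot: [0.638, 0.724, 0.17, -0.199]
contact_force: [-0.3, -0.2, -0.2]
opening: 0.225
finger_force: 59.0
```

```bash
cat > chk.py <<'E'
from h import *
yaw=np.radians(7.2); L=np.array([.636,-.002,.238])
V=L+.17*np.array([-np.cos(yaw),-np.sin(yaw),0])
x=np.r_[np.cos(np.pi/6)*np.array([-np.sin(yaw),np.cos(yaw)]),.5]; y0=np.array([-np.cos(yaw),-np.sin(yaw),0]); z=-np.cross(x,y0)
G=R.from_matrix(np.c_[x,np.cross(z,x),z])
p=V-G.apply([.0175,0,-.003]); delta(p,G)
s=ctrl.get_state();print(s["qpos"],s["dq"].round(3),s["finger_force"])
E
python3 chk.py
```

```text
[ 0.0028  0.0023 -0.0057] [-0.0085 -0.0056 -0.0011]
[-0.52022021 -0.03637175  2.017801    0.41009245  1.5109882  -0.74543315] [-0.115  0.39  -0.242  0.038  0.362 -1.327] 58.984067909186706
```

Almost there, so I'll let it settle and check it in the pictures.

hand_motion(deltas=[{"jaw":0},{"jaw":0},{"jaw":0},{"jaw":0}])

```text
time: 5.88
eef_pos: [0.4677, -0.0366, 0.2236]
tcp_rot: [0.639, 0.724, 0.17, -0.196]
contact_force: [0.2, 0.3, -1.0]
opening: 0.226
finger_force: 59.0
```

```bash
python3 chk.py; python3 - <<'E'
from h import *
f=lambda x,s:cv2.resize(x,None,fx=s,fy=s,interpolation=cv2.INTER_CUBIC)
snap("top","pics/t4.png");snap("scene","pics/s4.png")
V=[.4673,-.0233,.238]
print(proj("pics/t4.npz",V),proj("pics/s4.npz",V))
a=f(cv2.imread("pics/t4.png")[130:300,225:358],3); b=f(cv2.imread("pics/s4.png")[180:350,205:338],3)
cv2.imwrite("pics/c4.png",np.hstack([a,b]))
E
```

```text
[ 0.0012  0.0013 -0.0029] [-0.0039 -0.001  -0.0032]
[-0.51881775 -0.04143423  2.01545821  0.41016842  1.51083072 -0.73917258] [-0.     0.001 -0.004 -0.     0.002 -0.004] 58.98466814425774
[335.18810706 243.94761495] [209.59804155 247.38563527]
```

View pics/c4.png

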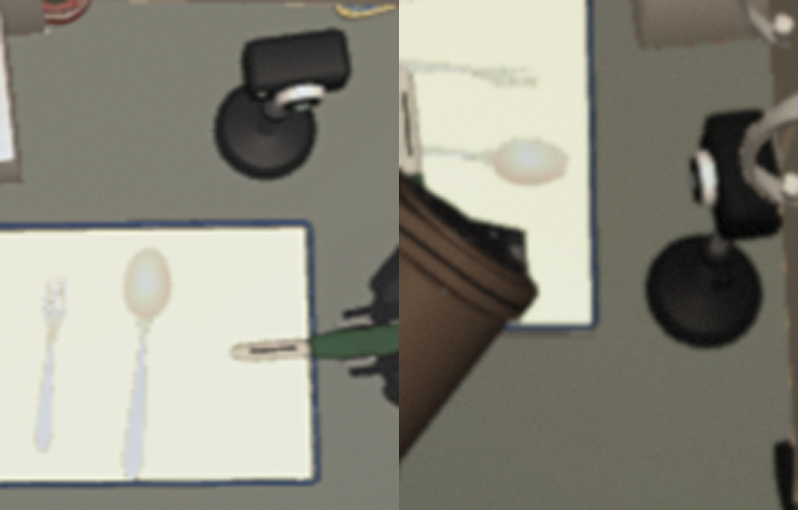

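```bash
python3 - <<'E'
from h import *
T="pics/t4.npz";S="pics/s4.npz"
L=tri((T,(325.7,163.8)),(S,(303,239.6)));print(L,proj(T,L),proj(S,L))
s=ctrl.get_state();g=R.from_quat(s["tcp_rot"])
print("mid",s["eef_pos"]+g.apply([.0175,0,-.003]),"tip px",proj(T,s["eef_pos"]+g.apply([.1025,0,.002])), "seen 302.3,246.7")
E
```

```text
[ 0.63592419 -0.0031009   0.23796519] [325.72275777 163.91757297] [303.13565041 239.56583963]
mid [ 0.46619734 -0.02322055  0.23496422] tip px [299.60797811 247.3328561 ] seen 302.3,246.7
```

The lens position measures the same again. The peeler's middle is about 3–5 mm off target, well inside the 30 mm limit, and it is at rest. The spoon and fork in view have not moved. Handing in.

```bash
python3 -c "
from plant import ctrl, viewer; print(ctrl.sign_off())"
```

```text
the job is handed in; nothing more can be done
None
```

I handed the job in with the peeler held motionless in front of the camera: by my measurement its middle is within about 5 mm of the target point, square across the view with the blade end left and about 30° up. The result of the judging was not shown.

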